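# Pack the wooden wedges head to tail in their caddy

### The job

Put the two loose wooden wedges away in the two-bay wooden caddy: one in each bay, flat on the floor beside the wedge already there, head to tail with it and sloped side to sloped side, so that the four lie alternately. A tin blocks one end of each loose wedge and the bays leave no finger room beside the long sides, so you will probably have to set a wedge down in the open on the way and take it again by its ends. Leave the tins, the card stand and the little pot where they are.

Things in the scene. Friction and masses are not known exactly. Their poses are not given: they have to be found in the camera images.
- caddy: Fixed open wooden caddy, 88 (x) by 171 mm (y), two bays side by side along y. Origin: centre of its underside, z up. Floor 6 mm thick. Three boards parallel to x, 9 mm thick, rise to 72 mm: cheeks at y = -81 and +81, a divider at y = 0 (mm). The bays' ends have only a rim 8 mm thick whose top is 14 mm above the work surface. It stays at its drawn place.
- bay_p (a point): Middle of the floor (6 mm above the work surface) of the caddy's +y bay, axes as the caddy's. Bay 72 by 72 mm inside, for a pair of wedges (66 by 66 mm) with 6 mm to spare each way. Seated wedges stay 26 mm below the top of the boards.
- bay_n (a point): Middle of the floor (6 mm above the work surface) of the caddy's -y bay, axes as the caddy's. Bay 72 by 72 mm inside, for a pair of wedges (66 by 66 mm) with 6 mm to spare each way. Seated wedges stay 26 mm below the top of the boards.
- wedge_c_center (a point): Loose wooden wedge, 66 long, 40 mm tall as it lies, 42 wide at the head, 24 at the tail; about 45-100 g. Origin: mid-length, mid-height, mid-width there (33 mm). x along it to the head, z up. Straight side at y = -16.5; sloped side from y = +25.5 at the head to +7.5 at the tail (mm). Ends flat, parallel, square to x. Edges chamfered 2 mm; dark dot on top near the head. A tin at its head.
- wedge_d_center (a point): The other loose wooden wedge, same shape, weight range and axes as wedge_c, also lying flat on the work surface. A tin at its tail.
- wedge_a_center (a point): Wooden wedge of the same shape and axes as wedge_c. It already lies in the caddy's +y bay, straight side within a few mm of the divider, head to the caddy's +x.
- wedge_b_center (a point): Wooden wedge of the same shape and axes as wedge_c. It already lies in the caddy's -y bay, straight side within a few mm of the divider, head to the caddy's -x.
- wedge_a_head (a point): Point in the middle of the height of the head face of wedge_a, 33 mm from its centre point along its x.
- wedge_b_head (a point): Point in the middle of the height of the head face of wedge_b, 33 mm from its centre point along its x.
- wedge_c_head (a point): Point in the middle of the height of the head face of wedge_c, 33 mm from its centre point along its x.
- wedge_d_head (a point): Point in the middle of the height of the head face of wedge_d, 33 mm from its centre point along its x.
- tin_c: Round food tin, 86 mm across, 40 mm tall, 0.23 kg, standing about 3 to 6 mm from the head (thick end) of wedge_c, so that no finger fits in between. Origin: centre of its underside. A bystander.
- tin_d: Round food tin, 86 mm across, 40 mm tall, 0.23 kg, standing about 3 to 6 mm from the tail (thin end) of wedge_d, so that no finger fits in between. Origin: centre of its underside. A bystander.
- card: Folded white card stand, 51x56 mm, 65 mm tall, light (60 g). Origin: centre of its underside. A bystander.
- pot: Small round lidded pot, 67 mm across, 24 mm tall. Origin: centre of its underside. A bystander.
Not all that is in view belongs to the job. Leave any green, purple or red look-alike of the part that bears wedge_a_center alone.

How it is judged (in metres and radians):
At the end, for the whole second after the job is handed in: Four wedges flat and still on the bay floors, two a bay, heads opposite: a, b by the divider, c and d (either way) in the outer halves. Centres within 7 mm of mid-length, under 30 mm high (seated: 26); axes within 0.15 rad of the caddy's x, tilt under 0.08 (x of wedge_a_center in the frame of caddy between -0.007 and 0.007 m and y of wedge_a_center in the frame of caddy between 0.0185 and 0.031 m and z of each of wedge_a_center, wedge_b_center in the frame of caddy below 0.03 m and angle between the x axis of each of wedge_a_center, wedge_b_center and the x axis of caddy, either way round below 0.15 rad and angle between each of wedge_a_center, wedge_b_center's own z axis and vertical below 0.08 rad and x of wedge_a_head in the frame of caddy above 0.02 m and linear speed of each of wedge_a, wedge_b below 0.02 m/s and x of wedge_b_center in the frame of caddy between -0.007 and 0.007 m and y of wedge_b_center in the frame of caddy between -0.031 and -0.0185 m and x of wedge_b_head in the frame of caddy below -0.02 m and (((x of wedge_c_center in the frame of caddy between -0.007 and 0.007 m and y of wedge_c_center in the frame of caddy between 0.052 and 0.0655 m and z of wedge_c_center in the frame of caddy below 0.03 m and angle between the x axis of wedge_c_center and the x axis of caddy, either way round below 0.15 rad and angle between wedge_c_center's own z axis and vertical below 0.08 rad and x of wedge_c_head in the frame of caddy below -0.02 m and linear speed of wedge_c below 0.02 m/s) and (x of wedge_d_center in the frame of caddy between -0.007 and 0.007 m and y of wedge_d_center in the frame of caddy between -0.0655 and -0.052 m and z of wedge_d_center in the frame of caddy below 0.03 m and angle between the x axis of wedge_d_center and the x axis of caddy, either way round below 0.15 rad and angle between wedge_d_center's own z axis and vertical below 0.08 rad and x of wedge_d_head in the frame of caddy above 0.02 m and linear speed of wedge_d below 0.02 m/s)) or ((x of wedge_c_center in the frame of caddy between -0.007 and 0.007 m and y of wedge_c_center in the frame of caddy between -0.0655 and -0.052 m and z of wedge_c_center in the frame of caddy below 0.03 m and angle between the x axis of wedge_c_center and the x axis of caddy, either way round below 0.15 rad and angle between wedge_c_center's own z axis and vertical below 0.08 rad and x of wedge_c_head in the frame of caddy above 0.02 m and linear speed of wedge_c below 0.02 m/s) and (x of wedge_d_center in the frame of caddy between -0.007 and 0.007 m and y of wedge_d_center in the frame of caddy between 0.052 and 0.0655 m and z of wedge_d_center in the frame of caddy below 0.03 m and angle between the x axis of wedge_d_center and the x axis of caddy, either way round below 0.15 rad and angle between wedge_d_center's own z axis and vertical below 0.08 rad and x of wedge_d_head in the frame of caddy below -0.02 m and linear speed of wedge_d below 0.02 m/s)))); the robot touches nothing.
It fails at once if a tin, the card stand or the pot is moved by more than 25 mm or tipped (distance of any of tin_c, tin_d, card, pot from where it was at the start of the episode above 0.025 m or angle between any of tin_c, tin_d, card, pot's own z axis and vertical above 0.35 rad).
It also fails if it takes over 72 s, if anything falls off the work surface, if the arm or the gripper's body presses on something with over 40 N, if the wrist force passes 120 N, or if a joint passes its speed limit or range.

### The arm

A 6-joint arm with a two-finger parallel gripper is mounted at the origin on a cart in front of the work surface, level with it; the furniture and walls round the work are solid. World frame = base frame: x ahead of the robot, y to its left, z up, the work surface at z = 0. Lengths are in mm, angles in rad, forces in N, time in s.
With the tool pointing down it reaches from about 200 to 875 mm from the base axis. Payload 3.4 kg.
Tool frame: the origin (TCP) lies midway between the tips of the shut fingers; the grasp point (between the pads) lies 19 mm behind it; z points along the fingers, y is the line along which they close (so a half turn about z gives the same grasp; the last joint's range is limited). The gripper opens to 94 mm and grips with 3 to 60 N. Pads are 16 mm wide; open, the fingers measure 119 mm over their backs; the gripper's body (75 mm by 177 mm) begins 78 mm behind the grasp point.
Start: joints at [1.213, 0.276, 1.505, -0, 1.361, -0.121], TCP at [134.907, 558.986, 205.493] pointing down, gripper open.
Joint ranges: [-2.89, 2.89], [-0.75, 2.08], [0.22, 2.7], [-1.18, 4.32], [0.11, 2.71], [-2.7, 2.7]. Speed limits (rad/s): [2.57, 2.57, 3.14, 3.14, 3.14, 3.14].

### API

Orientations are given as a unit quaternion [w, x, y, z].
In Python, from station import * gives the robot as it stands.
- The arm moves only by the tool servo_tool, never from a script. Its argument "plan" is text: rows parted by semicolons, each of 4 numbers parted by spaces: the shift along the tool's x, y, z in cm, then the turn about the tool's z in degrees. In form: tx ty tz spin; .... A call has 1 to 10 rows; each row is the pose to reach, as a shift and turn from the pose commanded when the call began, along the tool's axes at that moment; what a row does not reach only later rows make up. A row lasts 1/10 s, in which the tool goes at most 50 mm and 8.59 degrees, less where a joint would pass 70% of its speed; a pose out of reach is approached as far as the arm can. A call with a gripper value outside its range is refused whole. "gripper" is the gripper command: -1 is shut, 1 is fully open, values between are in proportion, set as the call begins (left out, the last holds). The fingers move at their own pace and stop on an object; the grip force is fixed at half the most. Time passes only in rows, so rows that repeat a pose let the fingers close. It gives the time, the measured TCP pose, the force, the opening and the grip force at its end, in the units of the state.
- sense(): the state, without advancing time (a new reading comes with each control period).
- grab_frame(name): name is "scene" or "top" or "wrist"; returns a dict with "color" (420x560x3 uint8, red, green, blue), "fx", "fy", "cx", "cy" (pixels), "R" (3x3) and "t" (3): a world point X has camera coordinates R X + t; the wrist camera has in their place "hand_eye" (4x4, takes a point from camera to tool coordinates, whose origin is the TCP and whose axes are the flange's). Camera axes: x right, y down, z forward; pixel columns grow to the right and rows downward; lengths in mm; the calibration is good to about 2 mm. A picture is of the moment at which its call begins: read the wrist's pose just before it. There is no depth.
- job_done(): hands the job in; it is judged then, once.
The state is a dict: "t": time; "joints": joint angles; "qvel": joint speeds; "tau": joint torques, N m; "tcp_pos": TCP position; "tcp_rot": TCP orientation; "wrist_force": force on the tool from outside, world axes, zero at the start; "torque": the same for the moment, N m; "finger_gap": finger opening in mm; "grip_force": force on a finger pad.
Only numpy, scipy, OpenCV 4.12 (cv2) and the standard library are available. Lean on these libraries where they do the work, as an engineer would, in place of code of your own. Each camera call takes 0.05 s, during which the arm holds its last target. There are 200 camera calls.

## Working session

There is one attempt and no reset: what is moved stays moved. The work goes in short steps, Python scripts to look and compute and a tool call to move; the robot and the scene stay as the last step left them, time stands still between calls to the robot, and variables do not carry over. Pictures are saved under pics/ and viewed, at most 10 in all, crops included, and the job is handed in when it is done.

Besides the shell and the picture viewer there is one more tool, called after "Call:" by a JSON object that holds its "name" and its "arguments". servo_tool: Moves the arm, as the interface text tells. Its arguments: {"type":"object","properties":{"plan":{"type":"string"},"gripper":{"type":"number"}},"required":["plan"]}

```bash
mkdir -p pics && ls && python3 - <<'E'
from station import *
import cv2
for n in ("scene","top"):
    f=grab_frame(n); cv2.imwrite(f"pics/{n}0.png",f["color"][:,:,::-1])
    import numpy as np
    np.savez(f"{n}0.npz",**f)
    print(n,f["fx"],f["fy"],f["cx"],f["cy"],np.array(f["R"]).round(3).tolist(),np.array(f["t"]).round(1))
s=sense();print(s)
E
```

```text
pics
scene 384.5756803594845 384.5756803594845 275.70233237257446 209.73994151661552 [[0.8, -0.6, 0.005], [-0.246, -0.335, -0.91], [0.547, 0.726, -0.415]] [-406.8  184.3  869.1]
top 541.6368885279628 541.6368885279628 283.74604956412975 213.69763866099294 [[-0.139, -0.99, -0.002], [-0.954, 0.135, -0.269], [0.266, -0.036, -0.963]] [ 101.8  528.8 1313.8]
{'t': 0.1, 'joints': array([ 1.21298098e+00,  2.76502777e-01,  1.50596392e+00,  2.78901400e-05,
        1.36072073e+00, -1.20974579e-01]), 'qvel': array([-3.47053375e-04, -1.44119622e-03, -2.54805961e-03,  4.31027918e-05,
        2.59388876e-04, -4.62767652e-05]), 'tau': array([ 8.07651104e-04, -4.05459595e+01, -2.37777328e+01,  7.02578528e-02,
        2.98498326e-02, -3.13152520e-05]), 'tcp_pos': array([134.71860623, 558.48276585, 204.72475933]), 'tcp_rot': array([-2.02319322e-04,  1.18146664e-01,  9.92995836e-01, -7.71412276e-04]), 'wrist_force': array([-0.79835645, -0.65208795,  1.32771327]), 'torque': array([ 0.0446395 , -0.00535545,  0.04404946]), 'grip_force': 0.0, 'finger_gap': 93.7882619869616}
```

View pics/top0.png

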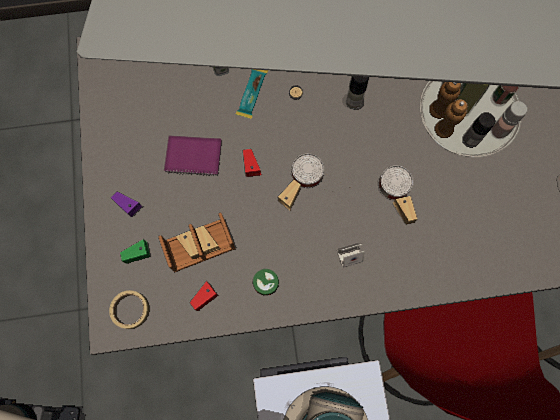

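View pics/scene0.png

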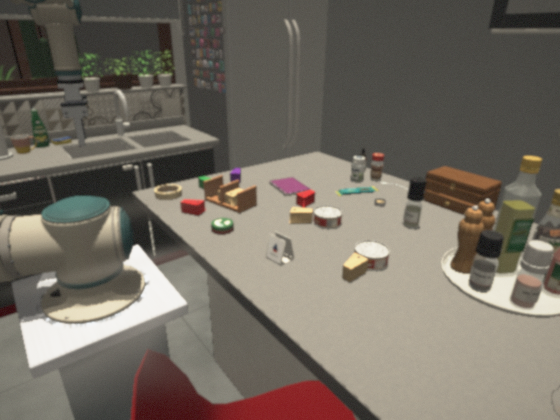

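The top view shows the loose wedges at about (290,192), with a tin at (307,170), and at (406,209), with a tin at (397,181). The caddy with its two wedges is at (198,243). Things that could be mistaken for the wedges are red (251,163) and (203,296), green (135,251) and purple (126,203); all of these are to be left alone. The loose wooden ones are the natural-wood wedges at (290,192) and (406,209). I'll check them in one close crop and measure.

```bash
cat > h.py <<'E'
import numpy as np, cv2
from scipy.spatial.transform import Rotation as Ro
from station import *
def ray(f,uv,z,T=None):
    """pixels -> world points on plane z. T: (R wc, origin) for wrist"""
    uv=np.atleast_2d(uv).astype(float)
    d=np.c_[(uv[:,0]-f["cx"])/f["fx"],(uv[:,1]-f["cy"])/f["fy"],np.ones(len(uv))]
    if "hand_eye" in f:
        R,o=f["Rw"],f["ow"]
    else:
        R=np.array(f["R"]).T; o=-R@np.array(f["t"])
    D=d@R.T
    return o+D*((z-o[2])/D[:,2])[:,None]
def proj(f,X):
    X=np.atleast_2d(X)
    C=(X-f["ow"])@f["Rw"] if "ow" in f else X@np.array(f["R"]).T+np.array(f["t"])
    return np.c_[f["fx"]*C[:,0]/C[:,2]+f["cx"],f["fy"]*C[:,1]/C[:,2]+f["cy"]]
def wrist(name=None):
    s=sense(); f=grab_frame("wrist")
    q=s["tcp_rot"]; R=Ro.from_quat([q[1],q[2],q[3],q[0]]).as_matrix()
    H=np.array(f["hand_eye"]); f["Rw"]=R@H[:3,:3]; f["ow"]=R@H[:3,3]+s["tcp_pos"]
    if name: cv2.imwrite(f"pics/{name}.png",f["color"][:,:,::-1])
    return s,f
def load(p): return {k:v for k,v in np.load(p).items()}
def toolyaw(s):
    q=s["tcp_rot"]; R=Ro.from_quat([q[1],q[2],q[3],q[0]]).as_matrix(); return R
E
python3 - <<'E'
from h import *
f=load("top0.npz"); im=f["color"]
hsv=cv2.cvtColor(im,cv2.COLOR_RGB2HSV)
for p in [(290,196),(406,212),(188,245),(207,240),(165,250),(251,160)]: print(p,im[p[1],p[0]],hsv[p[1],p[0]])
for n,p,z in [("c",(290,193),40),("d",(406,209),40),("tinc",(307,170),40),("tind",(397,181),40),("caddy",(198,245),46),("card",(350,256),30),("pot",(265,281),24)]:
    print(n,ray(f,p,z).round(0))
a=cv2.resize(im[140:280,155:275],None,fx=3.3,fy=3.3,interpolation=cv2.INTER_CUBIC)
b=cv2.resize(im[140:280,270:425],None,fx=2.6,fy=2.6,interpolation=cv2.INTER_CUBIC)
b=cv2.copyMakeBorder(b,0,a.shape[0]-b.shape[0],0,0,cv2.BORDER_CONSTANT)
cv2.imwrite("pics/crop0.png",np.hstack([a,b])[:,:,::-1])
s=sense();print(toolyaw(s).round(3))
E
```

```text
(290, 196) [198 160 107] [ 17 117 198]
(406, 212) [198 163 110] [ 18 113 198]
(188, 245) [199 171 115] [ 20 108 199]
(207, 240) [196 163 108] [ 19 114 196]
(165, 250) [106  64  39] [ 11 161 106]
(251, 160) [193  47  44] [  1 197 193]
c [[601.   1.  40.]]
d [[ 515. -294.   40.]]
tinc [[659. -53.  40.]]
tind [[ 594. -286.   40.]]
caddy [[493. 256.  46.]]
card [[ 413. -128.   30.]]
pot [[381.  98.  24.]]
[[-0.972  0.235 -0.001]
 [ 0.235  0.972 -0.001]
 [ 0.    -0.002 -1.   ]]
```

View pics/crop0.png

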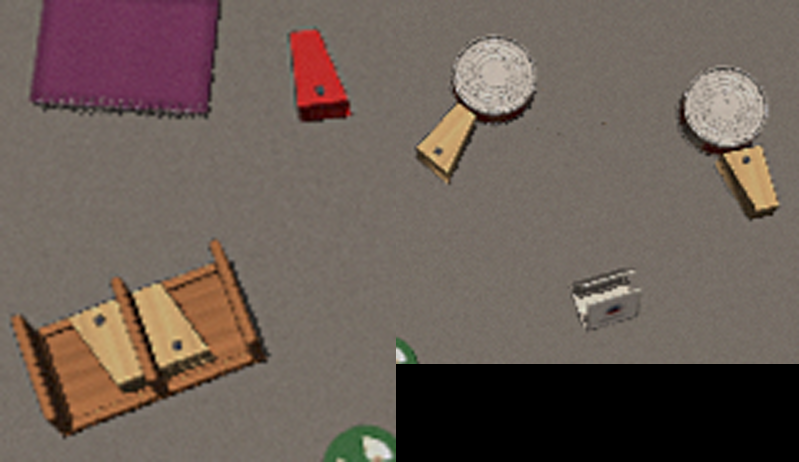

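The crop decides it. The left loose wedge has its dot away from its tin, so the tin is at its tail and it is wedge_d. The right one has its dot next to its tin, so it is wedge_c. In the caddy, the left bay's wedge has its head on the far side and the right bay's has its head on the near side, so caddy +x points away from the robot at a yaw of about 17°. I plan to put d in the +y bay and c in the −y bay.

```bash
cat >> h.py <<'E'
def mv(x,y,z,yaw=None,s=None):
    """shift (cm) and spin (deg) in tool axes to reach world x,y,z with tool-y yaw (deg)"""
    s=s or sense(); R=toolyaw(s); d=R.T@(np.array([x,y,z])-s["tcp_pos"])/10
    cur=np.degrees(np.arctan2(R[1,1],R[0,1])); sp=0 if yaw is None else -((yaw-cur+180)%360-180)
    print("mv",d.round(2),"spin",round(sp,1),"cur",s["tcp_pos"].round(1),"yaw",round(cur,1),"t",round(s["t"],2))
E
python3 - <<'E'
from h import *
f=grab_frame("wrist");print(f["fx"],f["cx"],f["cy"],np.array(f["hand_eye"]).round(3))
mv(450,256,300,45)
E
```

```text
307.8349891562636 278.70245277136803 205.37930570652236 [[ 1.00000e-03 -9.58000e-01 -2.86000e-01  8.22210e+01]
 [ 1.00000e+00  1.00000e-03  1.00000e-03 -1.16200e+00]
 [-1.00000e-03 -2.86000e-01  9.58000e-01 -1.78491e+02]
 [ 0.00000e+00  0.00000e+00  0.00000e+00  1.00000e+00]]
mv [-37.74 -22.03  -9.5 ] spin 31.4 cur [134.7 558.5 204.8] yaw 76.4 t 0.15
```

Call:
{"name": "servo_tool", "arguments": {"plan": "-42 -21 2 31; -42 -21 2 31; -42 -21 2 31; -42 -21 2 31; -42 -21 2 31; -42 -21 2 31; -42 -21 2 31; -42 -21 2 31; -42 -21 2 31; -42 -21 2 31"}}

```text
t: 1.15
tcp_pos: [497.0, 253.1, 184.9]
tcp_rot: [0.001, 0.381, 0.925, -0.0]
wrist_force: [-0.6, 1.0, 0.1]
finger_gap: 94.1
grip_force: 0.0
```

```bash
python3 - <<'E'
from h import *
s,f=wrist("w1"); np.savez("w1.npz",**f); print(s["t"],s["qvel"].round(3))
mv(601,5,150,47,s)
E
```

```text
1.15 [-0.279  0.1   -0.121  0.046  0.05  -0.287]
mv [-24.85 -10.29   3.53] spin -1.8 cur [497.  253.1 184.9] yaw 45.2 t 1.15
```

View pics/w1.png

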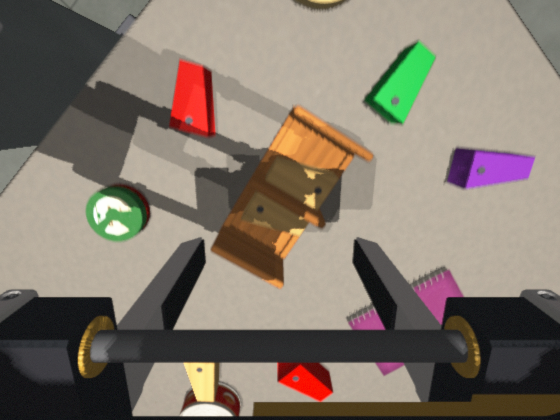

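The wrist view shows the caddy at about (290,195) in the gripper's shadow, with the green, purple and red decoys round it and the pot at (117,212). Next I need the corners of its board tops.

```bash
python3 - <<'E'
from h import *
im=cv2.imread("pics/w1.png")
c=cv2.resize(im[98:292,200:390],None,fx=3,fy=3,interpolation=cv2.INTER_CUBIC)
c=np.clip(c.astype(float)*1.5,0,255).astype(np.uint8)
cv2.imwrite("pics/w1c.png",c)
E
```

```text
(no output)
```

View pics/w1c.png

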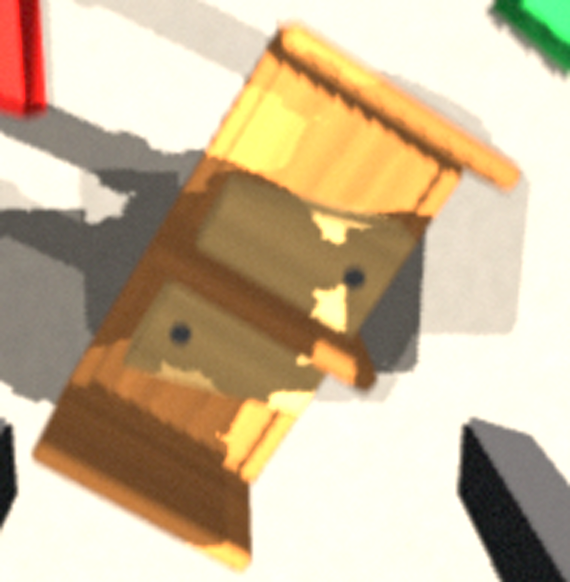

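The crop shows the outer corners of the cheek tops at (290,22) and (522,172) for the +y cheek and (33,457) and (243,570) for the −y cheek. The bays' dots are at (355,277) and (181,333), and the −y bay's outer half is free at (230,410).

```bash
cat >> h.py <<'E'
def rigid(L,W):
    L=np.asarray(L,float)[:,:2];W=np.asarray(W,float)[:,:2]
    H=(L-L.mean(0)).T@(W-W.mean(0)); th=np.arctan2(H[0,1]-H[1,0],H[0,0]+H[1,1])
    R=np.array([[np.cos(th),-np.sin(th)],[np.sin(th),np.cos(th)]])
    t=W.mean(0)-R@L.mean(0); return th,R,t,(L@R.T+t-W)
E
python3 - <<'E'
from h import *
f=load("w1.npz")
P=np.array([[290,22],[522,172],[33,457],[243,570]])/3+[200,98]
W=ray(f,P,72); L=[[-44,85.5],[44,85.5],[-44,-85.5],[44,-85.5]]
th,R,t,r=rigid(L,W); print("caddy yaw",np.degrees(th),t,"\n",r.round(1))
D=ray(f,np.array([[355,277],[181,333]])/3+[200,98],46); print("dots local",((D[:,:2]-t)@R).round(1))
ft=load("top0.npz"); 
# same corners predicted in top
X=np.c_[(np.array(L)@R.T+t),np.full(4,72)]; print(proj(ft,X).round(1))
im=ft["color"]; hsv=cv2.cvtColor(im,cv2.COLOR_RGB2HSV)
m=cv2.inRange(hsv,(12,80,120),(25,140,255))
n,lab,st,c=cv2.connectedComponentsWithStats(m)
for i in range(1,n):
    if st[i,4]>80 and 150<c[i][0]<450 and 150<c[i][1]<270: print(st[i],c[i].round(1))
mv(601,5,120,47)
E
```

```text
caddy yaw 13.901625673551589 [506.99361938 256.65658192] 
 [[-1.5  2. ]
 [ 0.4  2.4]
 [-1.  -2.6]
 [ 2.1 -1.8]]
dots local [[ 23.3  24. ]
 [-18.7 -25.9]]
[[169.  266. ]
 [157.9 234.2]
 [233.3 241. ]
 [221.3 209.9]]
[278 180  22  26 275] [289.5 192.1]
[396 196  21  25 277] [407.2 207.4]
[195 226  23  25 294] [204.9 238.3]
[175 231  24  26 304] [187.9 242.9]
mv [-24.68 -10.3    6.55] spin -1.8 cur [498.4 252.2 184.6] yaw 45.2 t 1.2
```

Call:
{"name": "servo_tool", "arguments": {"plan": "-28 -10 5 -2; -28 -10 5 -2; -28 -10 5 -2; -28 -10 5 -2; -28 -10 5 -2; -28 -10 5 -2; -28 -10 5 -2; -28 -10 5 -2; -28 -10 5 -2; -28 -10 5 -2"}}

```text
t: 2.2
tcp_pos: [622.6, -9.6, 135.9]
tcp_rot: [-0.0, 0.362, 0.932, 0.0]
wrist_force: [0.6, -0.6, 0.3]
finger_gap: 93.7
grip_force: 0.0
```

```bash
python3 - <<'E'
from h import *
s,f=wrist("w2"); np.savez("w2.npz",**f); print(s["tcp_pos"],s["t"])
im=f["color"]; hsv=cv2.cvtColor(im,cv2.COLOR_RGB2HSV)
p=proj(f,[[601,1,40]])[0]; print(p,hsv[int(p[1]),int(p[0])])
m=cv2.inRange(hsv,(12,70,140),(25,160,255))
n,lab,st,c=cv2.connectedComponentsWithStats(m)
for i in range(1,n):
    if st[i,4]>500: print(st[i],c[i].round(1))
E
```

```text
[622.61607447  -9.56526042 135.88986174] 2.2
[271.37646006 181.20404431] [ 18 128 102]
[251 150  46  27 594] [270.4 160.9]
```

View pics/w2.png

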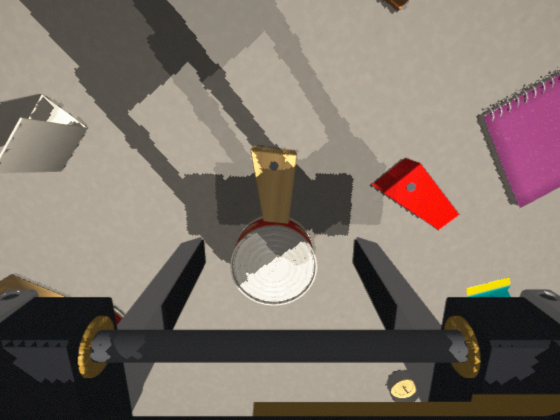

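Wrist view: d's head is at about (274,150) with its dot at (273,166), and its tail is against the tin at (274,220). A red decoy at (415,190) lies clear to the right.

```bash
python3 - <<'E'
from h import *
f=load("w2.npz"); im=f["color"]; hsv=cv2.cvtColor(im,cv2.COLOR_RGB2HSV)
m=cv2.inRange(hsv,(11,85,40),(28,255,255)); 
for v in range(144,228,4):
    u=np.where(m[v,235:320])[0]+235
    if len(u): print(v,u.min(),u.max(),end=" | ")
print(); print([ (v,hsv[v,262].tolist()) for v in range(144,172,2)])
print([ (v,hsv[v,276].tolist()) for v in range(206,230,2)])
E
```

```text
148 252 277 | 152 251 295 | 156 252 296 | 160 252 296 | 164 253 295 | 168 254 295 | 172 255 294 | 176 255 294 | 180 256 293 | 184 257 292 | 188 258 292 | 192 258 291 | 196 259 291 | 200 260 291 | 204 260 290 | 208 261 289 | 212 262 289 | 216 263 288 | 220 256 291 | 224 253 298 | 
[(144, [16, 33, 86]), (146, [17, 78, 75]), (148, [19, 129, 99]), (150, [19, 122, 96]), (152, [18, 135, 130]), (154, [18, 130, 147]), (156, [18, 128, 147]), (158, [18, 131, 148]), (160, [19, 129, 148]), (162, [18, 129, 148]), (164, [18, 130, 149]), (166, [19, 135, 149]), (168, [18, 130, 139]), (170, [19, 133, 121])]
[(206, [19, 131, 97]), (208, [18, 128, 96]), (210, [18, 132, 95]), (212, [18, 129, 95]), (214, [18, 122, 96]), (216, [18, 132, 93]), (218, [18, 126, 93]), (220, [19, 133, 92]), (222, [10, 159, 85]), (224, [3, 173, 87]), (226, [15, 31, 82]), (228, [17, 26, 88])]
```

```bash
cat >> h.py <<'E'
LOC=np.array([[33,-16.5],[33,25.5],[-33,7.5],[-33,-16.5]]) # hs,hl,tl,ts
def wedgepose(f,px,z=40):
    W=ray(f,px,z); th,R,t,r=rigid(LOC,W); print("wedge c",t.round(1),"yaw",np.degrees(th).round(1),"res",r.round(1).tolist()); return th,R,t
E
python3 - <<'E'
from h import *
f=load("w2.npz")
v=np.arange(156,217,4)
L=np.array([252,252,253,254,255,255,256,257,258,258,259,260,260,261,262,263])-.5
Rr=np.array([296,296,295,295,294,294,293,292,292,291,291,291,290,289,289,288])+.5
pl=np.polyfit(v,L,1);pr=np.polyfit(v,Rr,1); print(pl,pr)
h,t=151,221
px=[[np.polyval(pr,h),h],[np.polyval(pl,h),h],[np.polyval(pl,t),t],[np.polyval(pr,t),t]]
th,R,c=wedgepose(f,px)
W=ray(f,px,40)[:,:2]; print(W.round(1), [np.linalg.norm(W[i]-W[(i+1)%4]).round(1) for i in range(4)])
# tin
print("tin",ray(f,[273,262],40))
yaw=np.degrees(th)-90+7.6
g=c+R@[2,4.5]; print("grasp",g); mv(g[0],g[1],80,yaw); 
E
```

```text
[1.83455882e-01 2.22564706e+02] [-1.33823529e-01  3.17641176e+02]
wedge c [ 6.072e+02 -5.000e-01] yaw 132.4 res [[0.5, -1.5], [-2.4, 1.0], [0.0, 0.9], [1.8, -0.4]]
[[596.6  36.5]
 [568.5   5.7]
 [623.8 -30.8]
 [639.7 -13.4]] [np.float64(41.7), np.float64(66.3), np.float64(23.6), np.float64(66.0)]
tin [[661.53973375 -52.86540763  40.        ]]
grasp [602.47998131  -2.05129475]
mv [ 2.01 -0.81  5.6 ] spin -2.4 cur [622.7  -9.7 136. ] yaw 47.6 t 2.25
```

```bash
python3 - <<'E'
from h import *
th=np.radians(132.4);R=np.array([[np.cos(th),-np.sin(th)],[np.sin(th),np.cos(th)]])
g=np.array([607.2,-.5])+R@[2,.3]; print(g)
mv(*g,6,50)
E
```

```text
[605.62985862   0.77461996]
mv [ 1.96 -0.39 13.  ] spin -2.4 cur [622.7  -9.7 136. ] yaw 47.6 t 2.25
```

Call:
{"name": "servo_tool", "arguments": {"plan": "2 -0.4 5 -2.4; 2 -0.4 9 -2.4; 2 -0.4 12 -2.4; 2 -0.4 13 -2.4; 2 -0.4 13 -2.4; 2 -0.4 13 -2.4"}}

```text
t: 2.85
tcp_pos: [607.2, -0.5, 7.0]
tcp_rot: [0.001, 0.343, 0.939, 0.0]
wrist_force: [0.1, -0.2, -0.2]
finger_gap: 93.9
grip_force: 0.0
```

Call:
{"name": "servo_tool", "arguments": {"plan": "0 0 0 0; 0 0 0 0; 0 0 0 0; 0 0 0 0; 0 0 0 0; 0 0 0 0; 0 0 0 0", "gripper": -1}}

```text
t: 3.55
tcp_pos: [605.8, -0.9, 5.4]
tcp_rot: [-0.0, 0.343, 0.939, 0.0]
wrist_force: [0.0, 0.9, 0.2]
finger_gap: 41.4
grip_force: 0.0
```

Call:
{"name": "servo_tool", "arguments": {"plan": "0 0 0 0; 0 0 0 0; 0 0 0 0; 0 0 0 0; 0 0 0 0"}}

```text
t: 4.05
tcp_pos: [605.8, -0.8, 5.4]
tcp_rot: [-0.0, 0.343, 0.939, 0.0]
wrist_force: [-0.1, -0.3, -0.2]
finger_gap: 34.2
grip_force: 29.7
```

Call:
{"name": "servo_tool", "arguments": {"plan": "0 0 -2 0; 1 0 -2 0; 4 0 -2 0; 7 0 -2 0; 8 0 -2 0; 8 0 -2 0; 8 0 -1 0; 8 0 0 0; 8 0 0 0; 8 0 0 0"}}

```text
t: 5.05
tcp_pos: [545.1, 50.2, 4.5]
tcp_rot: [-0.0, 0.344, 0.939, -0.0]
wrist_force: [0.9, 0.2, -0.5]
finger_gap: 34.2
grip_force: 29.7
```

Call:
{"name": "servo_tool", "arguments": {"plan": "0 0 0 0; 0 0 0 0; 0 0 0 0; 0 0 0 0; 0 0 -2 0; 0 0 -7 0; -2 0 -12 0; -3 0 -12 0; -3 0 -12 0; -3 0 -12 0", "gripper": 1}}

```text
t: 6.05
tcp_pos: [566.1, 31.6, 124.1]
tcp_rot: [-0.002, 0.344, 0.939, -0.0]
wrist_force: [-0.9, -0.5, -0.7]
finger_gap: 93.7
grip_force: 0.0
```

```bash
cat >> h.py <<'E'
def seg(f,near,z=40,show=True,thr=(11,85,40)):
    """wood blob nearest world point -> 4 corners hs,hl,tl,ts via approx quad, head by dot-free width"""
    hsv=cv2.cvtColor(f["color"],cv2.COLOR_RGB2HSV)
    m=cv2.inRange(hsv,thr,(28,255,255)); m=cv2.morphologyEx(m,cv2.MORPH_CLOSE,np.ones((5,5))); m=cv2.morphologyEx(m,cv2.MORPH_OPEN,np.ones((3,3)))
    p=proj(f,[[*near,z]])[0]
    cs,_=cv2.findContours(m,cv2.RETR_EXTERNAL,cv2.CHAIN_APPROX_NONE)
    c=max((c for c in cs if cv2.contourArea(c)>300),key=lambda c:cv2.pointPolygonTest(c,p.tolist(),True))
    h=cv2.convexHull(c); q=cv2.approxPolyN(h,4,ensure_convex=True).reshape(-1,2) if hasattr(cv2,"approxPolyN") else None
    print("pred",p.round(0),"area",cv2.contourArea(c),"bbox",cv2.boundingRect(c),"quad",q.tolist())
    return q,c
E
python3 - <<'E'
from h import *
s,f=wrist("w3"); np.savez("w3.npz",**f); print(s["tcp_pos"],s["t"])
q,c=seg(f,(545,50)); W=ray(f,q,40)[:,:2]; print(W.round(1),[np.linalg.norm(W[i]-W[(i+1)%4]).round(1) for i in range(4)])
E
```

```text
[566.09008968  31.5717078  124.08349116] 6.05
pred [280. 179.] area 2831.5 bbox (255, 136, 49, 82) quad [[305, 142], [292, 218], [266, 214], [254, 135]]
[[534.7  86.4]
 [579.7  35.3]
 [561.7  19.9]
 [502.8  57.5]] [np.float64(68.0), np.float64(23.7), np.float64(69.9), np.float64(43.0)]
```

View pics/w3.png

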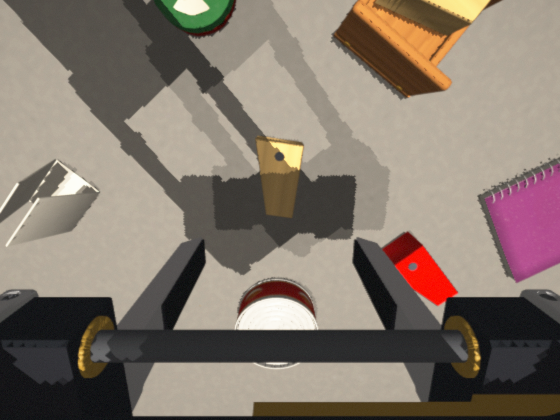

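Wrist view: d now stands alone with its head at (280,138), its dot at (279,157) and its tail at (279,216). The tin at (277,322) is clear of it, and the caddy is at the upper right (410,60).

```bash
python3 - <<'E'
from h import *
f=load("w3.npz")
Wh=ray(f,[[305,142],[254,135]],2);Wt=ray(f,[[266,214],[292,218]],40)
W=np.vstack([Wh,Wt]); th,R,c,r=rigid(LOC,W); print(c,np.degrees(th),r.round(1).tolist())
yaw=np.degrees(th)-180; print(yaw)
mv(c[0],c[1],6,yaw)
# tin gap check, caddy corners unseen
E
```

```text
[545.81087401  48.90234508] 131.6923417162571 [[-3.0, -2.2], [2.1, 2.9], [0.5, -0.6], [0.4, -0.1]]
-48.30765828374291
mv [ 2.56  0.07 11.76] spin 98.1 cur [565.5  31.8 123.5] yaw 49.8 t 6.1
```

Call:
{"name": "servo_tool", "arguments": {"plan": "2.5 0.26 3 98; 2.5 0.26 3 98; 2.5 0.26 3 98; 2.5 0.26 3 98; 2.5 0.26 3 98; 2.5 0.26 3 98; 2.5 0.26 3 98; 2.5 0.26 3 98; 2.5 0.26 3 98; 2.5 0.26 3 98"}}

```text
t: 7.1
tcp_pos: [547.9, 50.1, 93.4]
tcp_rot: [-0.001, 0.893, 0.451, -0.002]
wrist_force: [-0.9, -0.1, -0.1]
finger_gap: 93.6
grip_force: 0.0
```

```bash
python3 - <<'E'
from h import *
mv(547.5,50,13,-48.3)
E
```

```text
mv [-0.01  0.01  8.04] spin 11.9 cur [547.9  50.1  93.4] yaw -36.4 t 7.1
```

Call:
{"name": "servo_tool", "arguments": {"plan": "0 0 1 8.5; 0 0 3 12; 0 0 5 12; 0 0 7 12; 0 0 8 12; 0 0 8 12; 0 0 8 12; 0 0 8 12"}}

```text
t: 7.9
tcp_pos: [550.8, 49.6, 16.1]
tcp_rot: [0.0, 0.934, 0.358, 0.001]
wrist_force: [0.4, 0.5, -0.2]
finger_gap: 94.0
grip_force: 0.0
```

Call:
{"name": "servo_tool", "arguments": {"plan": "0 0 0 0; 0 0 0 0; 0 0 0 0; 0 0 0 0; 0 0 0 0; 0 0 0 0; 0 0 0 0; 0 0 0 0", "gripper": -1}}

```text
t: 8.7
tcp_pos: [550.1, 49.6, 15.7]
tcp_rot: [-0.0, 0.934, 0.357, 0.0]
wrist_force: [-1.5, 0.8, 3.5]
finger_gap: 65.4
grip_force: 30.0
```

Call:
{"name": "servo_tool", "arguments": {"plan": "0 0 -2 0; 0 0 -5 0; 2 -2 -9 -8; 4 -6 -13.4 -16; 8.7 -10 -13.4 -24; 8.7 -14.8 -13.4 -32; 8.7 -14.8 -13.4 -40; 8.7 -14.8 -13.4 -48; 8.7 -14.8 -13.4 -56; 8.7 -14.8 -13.4 -62"}}

```text
t: 9.7
tcp_pos: [516.0, 218.0, 148.9]
tcp_rot: [0.0, 0.614, 0.789, -0.0]
wrist_force: [0.0, 0.7, -1.8]
finger_gap: 65.9
grip_force: 30.0
```

Call:
{"name": "servo_tool", "arguments": {"plan": "0 0 0 0; 0 0 0 0"}}

```text
t: 9.9
tcp_pos: [516.1, 217.7, 149.1]
tcp_rot: [-0.0, 0.617, 0.787, -0.0]
wrist_force: [0.1, -0.5, -0.3]
finger_gap: 65.6
grip_force: 30.0
```

```bash
python3 - <<'E'
from h import *
s,f=wrist("w4"); np.savez("w4.npz",**f); np.save("w4s.npy",s["tcp_pos"]); print(s["tcp_pos"],s["t"],s["finger_gap"],s["qvel"].round(3)); mv(0,0,0)
im=f["color"]
th=np.radians(13.9);R=np.array([[np.cos(th),-np.sin(th)],[np.sin(th),np.cos(th)]]);t=[507,256.66]
X=np.array([[-44,85.5],[44,85.5],[-44,-85.5],[44,-85.5],[-44,0],[44,0]])@R.T+t
print(proj(f,np.c_[X,np.full(6,72)]).round(0).tolist())
c=cv2.resize(im[80:340,130:430],None,fx=2.6,fy=2.3,interpolation=cv2.INTER_CUBIC)
cv2.imwrite("pics/w4c.png",np.clip(c[:,:,::-1].astype(float)*1.3,0,255).astype(np.uint8))
E
```

```text
[516.11376952 217.68835845 149.0877616 ] 9.9 65.55289762541524 [-0.003 -0.001 -0.003  0.002  0.002 -0.006]
mv [ -8.85 -55.31  14.93] spin 0 cur [516.1 217.7 149.2] yaw 13.8 t 9.95
[[220.0, 54.0], [336.0, 53.0], [230.0, 259.0], [327.0, 259.0], [226.0, 166.0], [331.0, 166.0]]
```

View pics/w4c.png

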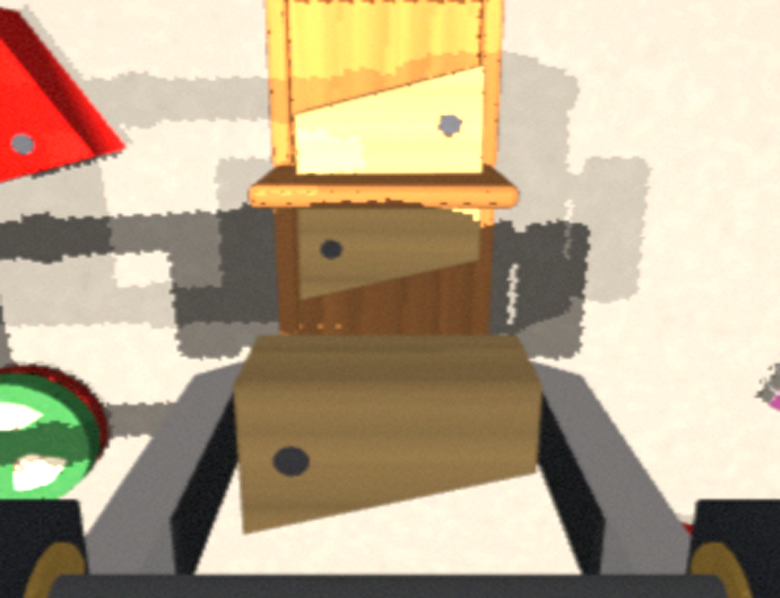

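The crop shows the view lined up with the caddy. The divider top runs (248..518, 183..207), and wedge a has its straight edge at y=174, its ends at x=295 and 484, and its sloped edge from (295,113) to (484,67). The held wedge d has its top straight edge from (240,380) to (540,380) and its sloped edge from (245,533) to (537,470). Its dot is on the left, so its head is toward −x, which is correct.

```bash
python3 - <<'E'
from h import *
f=load("w4.npz"); tcp=np.load("w4s.npy")
th=np.radians(13.85);R=np.array([[np.cos(th),-np.sin(th)],[np.sin(th),np.cos(th)]])
def px(a): return np.array(a,float)/[2.6,2.3]+[130,80]
def loc(a,z,o): return ((ray(f,px(a),z)[:,:2]-o)@R)
o=np.array([507,256.66])
dv=loc([[248,195],[518,195],[383,183],[383,207]],72,o); print("divider",dv.round(1).tolist())
o=o+R@np.array([dv[:2,0].mean(),dv[2:,1].mean()]); print("caddy o",o)
print("a corners",loc([[295,174],[484,174],[295,113],[484,67]],46,o).round(1).tolist())
print("a dot",loc([[450,125]],46,o), "b dot",loc([[331,249]],46,o))
print("b corners (tl slope, head slope)",loc([[480,259],[302,299]],46,o).round(1).tolist())
print("d rel tcp",loc([[240,380],[540,380],[245,533],[537,470]],tcp[2]-15.7+40,tcp[:2]).round(1).tolist())
print("tcp loc",(tcp[:2]-o)@R)
E
```

```text
divider [[-44.1, 1.2], [42.4, 1.1], [-0.9, 5.5], [-0.9, -3.2]]
caddy o [505.90123609 257.54500912]
a corners [[-30.9, 4.3], [35.3, 4.2], [-30.1, 27.7], [33.9, 44.6]]
a dot [[22.95833661 23.15352518]] b dot [[-18.9229012  -26.22192498]]
b corners (tl slope, head slope) [[35.0, -30.5], [-30.0, -47.6]]
d rel tcp [[-30.0, 13.4], [32.7, 13.4], [-31.1, -28.6], [33.4, -10.6]]
tcp loc [  0.37469312 -41.1425333 ]
```

Call:
{"name": "servo_tool", "arguments": {"plan": "4 -0.12 0 0; 8 -0.12 0 0; 10.2 -0.12 1 0; 10.2 -0.12 3 0; 10.2 -0.12 5 0; 10.2 -0.12 5 0; 10.2 -0.12 5 0; 10.2 -0.12 5 0"}}

```text
t: 10.75
tcp_pos: [491.4, 316.7, 100.6]
tcp_rot: [0.0, 0.617, 0.787, 0.001]
wrist_force: [-0.0, -0.5, -1.1]
finger_gap: 65.9
grip_force: 30.0
```

```bash
python3 - <<'E'
from h import *
mv(490.6,316.2,65,13.85)
s=sense();th=np.radians(13.85);R=np.array([[np.cos(th),-np.sin(th)],[np.sin(th),np.cos(th)]]);print((s["tcp_pos"][:2]-[505.9,257.55])@R,s["wrist_force"])
E
```

```text
mv [-0.03 -0.1   3.56] spin -0.0 cur [491.4 316.7 100.6] yaw 13.8 t 10.75
[ 0.09132092 60.92277248] [-0.02004083 -0.48963588 -1.060031  ]
```

Call:
{"name": "servo_tool", "arguments": {"plan": "0 -0.08 1.5 0; 0 -0.08 3 0; 0 -0.08 4 0; 0 -0.08 4.8 0; 0 -0.08 5.6 0; 0 -0.08 6.2 0; 0 -0.08 6.2 0"}}

```text
t: 11.45
tcp_pos: [489.2, 316.1, 36.7]
tcp_rot: [-0.0, 0.616, 0.787, -0.001]
wrist_force: [-0.1, 1.1, -0.3]
finger_gap: 66.0
grip_force: 30.0
```

Call:
{"name": "servo_tool", "arguments": {"plan": "0 0.1 0.4 0; 0 0.1 0.8 0; 0 0.1 1.1 0; 0 0.1 1.3 0; 0 0.1 1.45 0; 0 0.1 1.5 0; 0 0.1 1.5 0"}}

```text
t: 12.15
tcp_pos: [490.7, 316.6, 22.5]
tcp_rot: [-0.0, 0.616, 0.787, 0.0]
wrist_force: [-0.5, -1.1, -0.3]
finger_gap: 65.7
grip_force: 30.0
```

Call:
{"name": "servo_tool", "arguments": {"plan": "0 0 0.08 0; 0 0 0.1 0; 0 0 0.1 0"}}

```text
t: 12.45
tcp_pos: [490.8, 316.7, 21.8]
tcp_rot: [0.0, 0.616, 0.787, 0.0]
wrist_force: [0.2, 0.9, 1.9]
finger_gap: 65.5
grip_force: 30.0
```

Call:
{"name": "servo_tool", "arguments": {"plan": "0 0 0 0; 0 0 0 0; 0 0 0 0; 0 0 0 0; 0 0 -2 0; 0 0 -6 0; 0 0 -10 0; -1 0 -13 0; -3 0 -13 0; -4 0 -13 0", "gripper": 1}}

```text
t: 13.45
tcp_pos: [500.9, 277.0, 152.7]
tcp_rot: [0.001, 0.617, 0.787, 0.001]
wrist_force: [-1.1, -0.2, -0.7]
finger_gap: 93.6
grip_force: 0.0
```

```bash
python3 - <<'E'
from h import *
s,f=wrist("w5"); np.savez("w5.npz",**f); print(s["tcp_pos"],s["t"])
im=f["color"]; c=cv2.resize(im[40:270,160:400],None,fx=2.5,fy=2.5,interpolation=cv2.INTER_CUBIC)
cv2.imwrite("pics/w5c.png",np.clip(c[:,:,::-1].astype(float)*1.3,0,255).astype(np.uint8))
mv(515-25,-294,150,96,s)
E
```

```text
[500.86743583 277.0107154  152.65021312] 13.45
mv [-55.17 -14.75   0.24] spin -82.1 cur [500.9 277.  152.7] yaw 13.9 t 13.45
```

View pics/w5c.png

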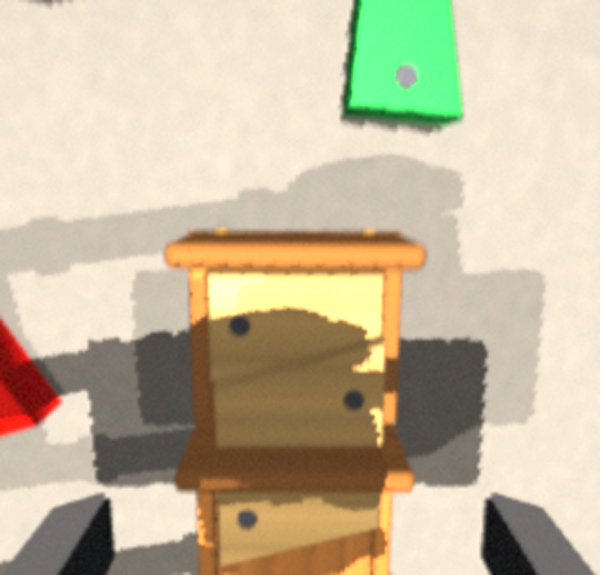

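d is seated. In this crop the +y bay shows dots at (240,325) for d and (354,400) for a, head to tail and flat. Next is wedge c.

Call:
{"name": "servo_tool", "arguments": {"plan": "-5 -1 0 -8; -10 -2 0 -16; -15 -3 0 -24; -20 -4 0 -32; -25 -5 0 -40; -30 -6 0 -48; -35 -7 0 -56; -40 -8 0 -64; -45 -9 0 -72; -50 -9.4 0 -80"}}

```text
t: 14.5
tcp_pos: [523.1, -181.1, 150.3]
tcp_rot: [-0.001, -0.017, 1.0, 0.001]
wrist_force: [1.0, 0.3, -0.6]
finger_gap: 94.3
grip_force: 0.0
```

```bash
python3 - <<'E'
from h import *
mv(540,-290,135,96); print(sense()["joints"].round(2))
E
```

```text
mv [ -1.32 -10.94   1.5 ] spin -4.0 cur [ 523.1 -181.1  150.3] yaw 92.0 t 14.5
[-0.46  0.28  1.64  0.    1.22 -2.06]
```

Call:
{"name": "servo_tool", "arguments": {"plan": "-1 -5 1.5 -4; -1 -5 1.5 -4; -1 -5 1.5 -4; -1 -5 1.5 -4; -1 -5 1.5 -4; -1 -5 1.5 -4"}}

```text
t: 15.1
tcp_pos: [535.5, -228.4, 136.9]
tcp_rot: [0.0, -0.05, 0.999, 0.0]
wrist_force: [-0.8, 1.3, -0.2]
finger_gap: 94.3
grip_force: 0.0
```

```bash
python3 - <<'E'
from h import *
s,f=wrist("w6"); np.savez("w6.npz",**f); print(s["tcp_pos"],s["t"],s["qvel"].round(2)); mv(540,-290,135,96,s)
hsv=cv2.cvtColor(f["color"],cv2.COLOR_RGB2HSV); m=cv2.inRange(hsv,(11,85,40),(28,255,255))
p=proj(f,[[515,-294,40]])[0]; print(p)
n,lab,st,c=cv2.connectedComponentsWithStats(m)
for i in range(1,n):
    if st[i,4]>300: print(st[i],c[i].round(1))
u0,v0=int(p[0]),int(p[1])
for v in range(max(v0-60,0),v0+66,4):
    u=np.where(m[v,max(u0-60,0):u0+60])[0]+max(u0-60,0)
    if len(u): print(v,u.min(),u.max(),len(u),end=" | ")
E
```

```text
[ 535.52436129 -228.3948826   136.85230632] 15.1 [-0.   -0.   -0.01 -0.   -0.   -0.  ]
mv [ 0.17 -6.17  0.18] spin -0.3 cur [ 535.5 -228.4  136.9] yaw 95.7 t 15.1
[210.58548724 177.42956181]
[ 184  141   53   75 3104] [207.4 179.4]
[  78  316   36   62 1056] [ 91.7 347. ]
[ 444  316   37   62 1070] [465.7 346.9]
[ 253  394  307   22 4973] [421.1 406.9]
141 193 217 25 | 145 184 219 36 | 149 184 220 37 | 153 184 221 38 | 157 185 222 38 | 161 185 223 39 | 165 185 225 41 | 169 185 226 42 | 173 186 227 42 | 177 186 228 43 | 181 186 229 44 | 185 186 231 46 | 189 187 232 46 | 193 187 233 47 | 197 187 234 48 | 201 187 235 42 | 205 188 236 43 | 209 188 234 47 | 213 188 234 47 | 217 242 242 1 | 221 199 247 3 |
```

Call:
{"name": "servo_tool", "arguments": {"plan": "0 -3 1 0; 0 -6 1 0; 0 -6 1 0; 0 -6 1 0; 0 -6 1 0"}}

```text
t: 15.65
tcp_pos: [541.2, -288.4, 126.6]
tcp_rot: [-0.0, -0.05, 0.999, 0.0]
wrist_force: [-0.7, -0.4, -0.5]
finger_gap: 94.0
grip_force: 0.0
```

```bash
python3 - <<'E'
from h import *
s,f=wrist("w7"); np.savez("w7.npz",**f); print(s["tcp_pos"],s["t"])
hsv=cv2.cvtColor(f["color"],cv2.COLOR_RGB2HSV); m=cv2.inRange(hsv,(11,85,40),(28,255,255))
p=proj(f,[[517,-294,40]])[0]; print(p)
u0,v0=int(p[0]),int(p[1]); a=u0-60
for v in range(v0-50,v0+56,4):
    u=np.where(m[v,a:a+120])[0]+a
    if len(u): print(v,u.min(),u.max(),len(u),end=" | ")
for uu in (u0-10,u0+5): print("\n",uu,[(v,hsv[v,uu].tolist()) for v in [*range(v0-50,v0-26,2),*range(v0+24,v0+50,2)]])
E
```

```text
[ 541.21173413 -288.35298442  126.63598783] 15.65
[276.48432256 182.44363696]
144 252 277 26 | 148 250 279 30 | 152 250 279 30 | 156 250 281 32 | 160 250 281 32 | 164 250 282 33 | 168 250 283 34 | 172 250 285 36 | 176 250 286 37 | 180 250 287 38 | 184 250 288 39 | 188 250 289 40 | 192 250 290 41 | 196 250 291 42 | 200 250 292 43 | 204 250 293 36 | 208 251 294 36 | 212 251 294 44 | 216 250 295 46 | 220 261 299 3 | 224 255 304 7 | 228 251 297 4 | 236 242 242 1 | 
 266 [(132, [18, 33, 176]), (134, [16, 37, 179]), (136, [17, 36, 177]), (138, [16, 36, 178]), (140, [19, 37, 165]), (142, [19, 108, 78]), (144, [18, 129, 85]), (146, [18, 133, 207]), (148, [25, 106, 253]), (150, [26, 104, 253]), (152, [26, 106, 253]), (154, [26, 104, 253]), (206, [19, 130, 96]), (208, [18, 128, 96]), (210, [20, 129, 97]), (212, [18, 133, 96]), (214, [19, 134, 97]), (216, [18, 129, 99]), (218, [15, 108, 87]), (220, [7, 192, 81]), (222, [3, 195, 85]), (224, [14, 47, 82]), (226, [20, 17, 88]), (228, [21, 21, 84]), (230, [19, 23, 87])]

 281 [(132, [17, 36, 179]), (134, [19, 36, 179]), (136, [18, 34, 180]), (138, [19, 34, 181]), (140, [18, 34, 182]), (142, [17, 35, 180]), (144, [19, 37, 173]), (146, [15, 36, 172]), (148, [18, 37, 151]), (150, [17, 37, 143]), (152, [18, 43, 141]), (154, [19, 58, 123]), (206, [19, 129, 95]), (208, [18, 118, 97]), (210, [18, 127, 94]), (212, [18, 125, 94]), (214, [19, 129, 93]), (216, [18, 128, 96]), (218, [13, 144, 85]), (220, [2, 185, 84]), (222, [5, 187, 86]), (224, [12, 31, 83]), (226, [21, 20, 88]), (228, [17, 26, 89]), (230, [15, 22, 92])]
```

```bash
python3 - <<'E'
from h import *
f=load("w7.npz")
px=[[250,218],[296.3,218],[278.3,145.5],[249.6,145.5]]
th,R,c=wedgepose(f,px); W=ray(f,px,40)[:,:2]; print([np.linalg.norm(W[i]-W[(i+1)%4]).round(1) for i in range(4)])
g=c+R@[2,.3]; print(g); mv(*g,7,np.degrees(th)+90+7.6)
E
```

```text
wedge c [ 518.2 -300.8] yaw 4.8 res [[0.2, 0.3], [0.9, 0.2], [-0.3, -0.4], [-0.7, -0.1]]
[np.float64(42.1), np.float64(67.1), np.float64(24.4), np.float64(65.1)]
[ 520.14233129 -300.29103083]
mv [ 2.22 -0.99 11.97] spin -6.7 cur [ 541.3 -288.3  126.7] yaw 95.7 t 15.7
```

Call:
{"name": "servo_tool", "arguments": {"plan": "2.2 -1 4 -6.7; 2.2 -1 8 -6.7; 2.2 -1 11 -6.7; 2.2 -1 12 -6.7; 2.2 -1 12 -6.7; 2.2 -1 12 -6.7"}}

```text
t: 16.3
tcp_pos: [521.6, -301.9, 7.8]
tcp_rot: [0.001, -0.108, 0.994, -0.001]
wrist_force: [-0.2, -0.5, 1.7]
finger_gap: 94.2
grip_force: 0.0
```

Call:
{"name": "servo_tool", "arguments": {"plan": "0 0 0 0; 0 0 0 0; 0 0 0 0; 0 0 0 0; 0 0 0 0; 0 0 0 0; 0 0 0 0; 0 0 0 0; 0 0 0 0; 0 0 0 0", "gripper": -1}}

```text
t: 17.3
tcp_pos: [520.4, -301.5, 6.4]
tcp_rot: [-0.0, -0.107, 0.994, 0.0]
wrist_force: [-0.0, 0.3, 0.4]
finger_gap: 34.5
grip_force: 29.7
```

Call:
{"name": "servo_tool", "arguments": {"plan": "0 0 0 0; 0 0 -1 0; 1 0 -2 0; 4 0 -2 0; 7 0 -2 0; 8 0 -2 0; 8 0 -2 0; 8 0 -1 0; 8 0 0 0; 8 0 0 0"}}

```text
t: 18.3
tcp_pos: [443.1, -318.8, 5.3]
tcp_rot: [-0.0, -0.108, 0.994, 0.0]
wrist_force: [-0.5, -0.1, 0.1]
finger_gap: 34.1
grip_force: 29.7
```

Call:
{"name": "servo_tool", "arguments": {"plan": "0 0 0 0; 0 0 0 0; 0 0 0 0; 0 0 0 0; 0 0 -2 0; 0 0 -7 0; -2 0 -12 0; -3 0 -12 0; -3 0 -12 0; -3 0 -12 0", "gripper": 1}}

```text
t: 19.3
tcp_pos: [470.5, -311.5, 125.1]
tcp_rot: [-0.001, -0.108, 0.994, 0.001]
wrist_force: [0.5, -0.1, -0.4]
finger_gap: 93.8
grip_force: 0.0
```

```bash
python3 - <<'E'
from h import *
s,f=wrist("w8"); np.savez("w8.npz",**f); print(s["tcp_pos"],s["t"])
hsv=cv2.cvtColor(f["color"],cv2.COLOR_RGB2HSV); m=cv2.inRange(hsv,(11,85,40),(28,255,255))
p=proj(f,[[441,-319,40]])[0]; print(p)
u0,v0=int(p[0]),int(p[1]); a=u0-60
for v in range(v0-50,v0+56,4):
    u=np.where(m[v,a:a+120])[0]+a
    if len(u): print(v,u.min(),u.max(),len(u),end=" | ")
for uu in (u0-4,u0+4): print("\n",uu,[(v,hsv[v,uu].tolist()) for v in [*range(v0-50,v0-26,2),*range(v0+24,v0+50,2)]])
E
```

```text
[ 470.50972463 -311.45699634  125.05729223] 19.3
[278.94823256 176.68151672]
134 267 269 3 | 138 265 290 26 | 142 264 292 29 | 146 264 293 30 | 150 263 293 31 | 154 263 294 32 | 158 262 294 33 | 162 262 294 33 | 166 261 295 35 | 170 260 296 37 | 174 260 296 37 | 178 259 296 38 | 182 259 296 38 | 186 258 296 39 | 190 258 297 40 | 194 257 297 41 | 198 256 298 36 | 202 256 298 35 | 206 255 299 45 | 210 258 299 41 | 214 286 300 15 | 
 274 [(126, [19, 33, 184]), (128, [20, 35, 183]), (130, [18, 35, 182]), (132, [18, 36, 182]), (134, [19, 41, 118]), (136, [18, 127, 86]), (138, [19, 133, 209]), (140, [26, 104, 254]), (142, [26, 102, 254]), (144, [26, 101, 254]), (146, [26, 101, 254]), (148, [26, 103, 254]), (200, [15, 62, 58]), (202, [17, 79, 61]), (204, [18, 122, 98]), (206, [18, 128, 106]), (208, [17, 129, 107]), (210, [18, 129, 105]), (212, [19, 98, 86]), (214, [20, 38, 61]), (216, [20, 39, 59]), (218, [19, 33, 61]), (220, [17, 30, 59]), (222, [15, 26, 60]), (224, [25, 25, 61])]

 282 [(126, [18, 35, 183]), (128, [18, 35, 183]), (130, [18, 37, 186]), (132, [18, 37, 187]), (134, [17, 38, 187]), (136, [17, 66, 101]), (138, [18, 124, 105]), (140, [22, 121, 238]), (142, [27, 95, 254]), (144, [27, 94, 254]), (146, [27, 94, 254]), (148, [27, 94, 254]), (200, [20, 78, 65]), (202, [17, 107, 79]), (204, [18, 128, 98]), (206, [20, 124, 101]), (208, [19, 131, 101]), (210, [18, 133, 100]), (212, [19, 133, 98]), (214, [18, 40, 64]), (216, [21, 30, 60]), (218, [26, 29, 62]), (220, [30, 26, 60]), (222, [10, 26, 60]), (224, [11, 33, 61])]
```

```bash
python3 - <<'E'
from h import *
f=load("w8.npz")
px=[[254,209.8],[300.3,216],[292.3,140],[264.3,136.2]]
th,R,c=wedgepose(f,px); W=ray(f,px,40)[:,:2]; print([np.linalg.norm(W[i]-W[(i+1)%4]).round(1) for i in range(4)])
g=c+R@[0,-2.5]; print(g); mv(*g,15,np.degrees(th))
E
```

```text
wedge c [ 441.3 -320. ] yaw 3.9 res [[0.1, 0.2], [0.5, 0.1], [-0.1, 0.0], [-0.5, -0.3]]
[np.float64(42.1), np.float64(67.8), np.float64(23.7), np.float64(65.3)]
[ 441.50878561 -322.48181773]
mv [ 2.99 -0.52 10.96] spin 98.4 cur [ 470.  -311.3  124.5] yaw 102.4 t 19.35
```

Call:
{"name": "servo_tool", "arguments": {"plan": "3 -0.5 3 98.4; 3 -0.5 3 98.4; 3 -0.5 3 98.4; 3 -0.5 3 98.4; 3 -0.5 3 98.4; 3 -0.5 3 98.4; 3 -0.5 3 98.4; 3 -0.5 3 98.4; 3 -0.5 3 98.4; 3 -0.5 3 98.4"}}

```text
t: 20.35
tcp_pos: [441.5, -322.7, 94.3]
tcp_rot: [-0.002, 0.602, 0.799, 0.0]
wrist_force: [0.2, -0.9, -0.3]
finger_gap: 93.9
grip_force: 0.0
```

Call:
{"name": "servo_tool", "arguments": {"plan": "0 0 0 8.5; 0 0 2 12.5; 0 0 4 12.5; 0 0 5 12.5; 0 0 5 12.5; 0 0 5 12.5"}}

```text
t: 20.95
tcp_pos: [443.0, -323.6, 46.0]
tcp_rot: [-0.001, 0.683, 0.731, 0.0]
wrist_force: [-1.3, 1.1, -0.1]
finger_gap: 93.9
grip_force: 0.0
```

```bash
python3 - <<'E'
from h import *
mv(441.5,-322.5,15,3.9)
E
```

```text
mv [ 0.12 -0.14  3.1 ] spin -0.0 cur [ 443.  -323.6   46. ] yaw 3.9 t 20.95
```

Call:
{"name": "servo_tool", "arguments": {"plan": "0.12 -0.14 1 0; 0.12 -0.14 2 0; 0.12 -0.14 2.8 0; 0.12 -0.14 3 0; 0.12 -0.14 3 0"}}

```text
t: 21.45
tcp_pos: [441.7, -322.3, 15.9]
tcp_rot: [-0.001, 0.683, 0.731, 0.0]
wrist_force: [0.3, 0.0, -0.0]
finger_gap: 93.8
grip_force: 0.0
```

Call:
{"name": "servo_tool", "arguments": {"plan": "0 0 0 0; 0 0 0 0; 0 0 0 0; 0 0 0 0; 0 0 0 0; 0 0 0 0; 0 0 0 0; 0 0 0 0", "gripper": -1}}

```text
t: 22.25
tcp_pos: [442.0, -322.7, 16.7]
tcp_rot: [0.0, 0.683, 0.731, -0.0]
wrist_force: [-0.8, -0.1, 3.5]
finger_gap: 65.7
grip_force: 30.0
```

Call:
{"name": "servo_tool", "arguments": {"plan": "0 0 -3 0; 2 0.5 -7 -2; 7 2 -11 -5; 12 3 -13.3 -8; 17 4.5 -13.3 -10; 22 6 -13.3 -10; 27 7 -13.3 -10; 32 8.5 -13.3 -10; 37 10 -13.3 -10; 42 11.2 -13.3 -10"}}

```text
t: 23.25
tcp_pos: [519.4, 76.2, 149.3]
tcp_rot: [0.0, 0.616, 0.787, 0.0]
wrist_force: [2.3, -0.2, -1.1]
finger_gap: 65.8
grip_force: 30.0
```

```bash
python3 - <<'E'
from h import *
mv(532.2,150.7,150,13.85)
E
```

```text
mv [ 6.93  3.03 -0.07] spin 0.1 cur [519.4  76.2 149.3] yaw 13.9 t 23.25
```

Call:
{"name": "servo_tool", "arguments": {"plan": "4 2 0 0; 6.9 3 0 0; 6.9 3 0 0; 6.9 3 0 0; 6.9 3 0 0; 6.9 3 0 0"}}

```text
t: 23.85
tcp_pos: [531.8, 147.0, 149.4]
tcp_rot: [-0.0, 0.617, 0.787, -0.0]
wrist_force: [-0.5, 0.2, -0.7]
finger_gap: 65.9
grip_force: 30.0
```

```bash
python3 - <<'E'
from h import *
s,f=wrist("w9"); np.savez("w9.npz",**f); np.save("w9s.npy",s["tcp_pos"]); print(s["tcp_pos"],s["t"],s["qvel"].round(3)); mv(532.2,150.7,150,13.85,s)
im=f["color"]
c=cv2.resize(im[80:340,130:430],None,fx=2.6,fy=2.3,interpolation=cv2.INTER_CUBIC)
cv2.imwrite("pics/w9c.png",np.clip(c[:,:,::-1].astype(float)*1.3,0,255).astype(np.uint8))
E
```

```text
[531.83597572 146.97169073 149.37832965] 23.85 [-0.002 -0.002 -0.004  0.003 -0.002  0.002]
mv [ 0.35  0.12 -0.06] spin -0.0 cur [531.8 147.  149.4] yaw 13.8 t 23.85
```

View pics/w9c.png

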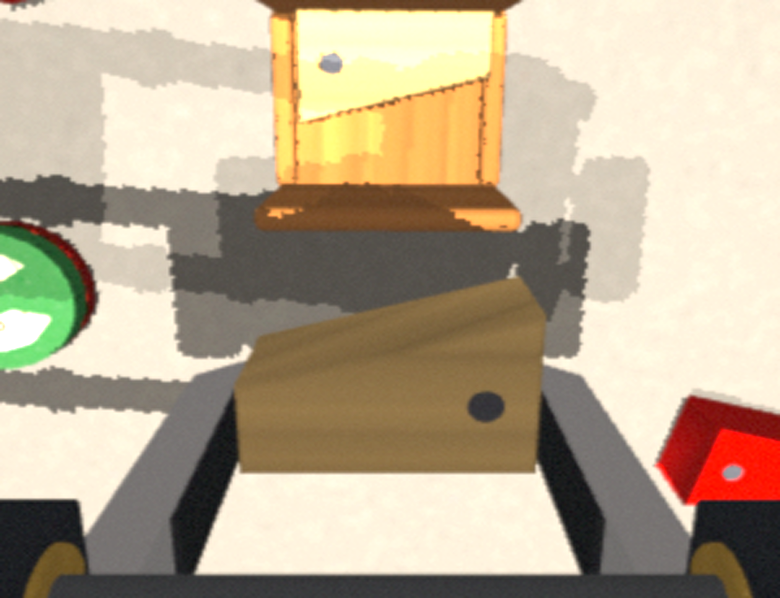

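The last view shows c held with its head toward +x (dot at (486,407)). Its straight edge is at y=472, from x=240 to 536, and its sloped edge runs from (237,385) to (545,315). The −y cheek top is at (256..522, 206..231), b's sloped edge runs from (300,122) to (490,77), and the outer half of the bay is empty.

```bash
python3 - <<'E'
from h import *
f=load("w9.npz"); tcp=np.load("w9s.npy")
th=np.radians(13.85);R=np.array([[np.cos(th),-np.sin(th)],[np.sin(th),np.cos(th)]])
def px(a): return np.array(a,float)/[2.6,2.3]+[130,80]
def loc(a,z,o): return ((ray(f,px(a),z)[:,:2]-o)@R)
o=np.array([505.9,257.55])
print("cheek",loc([[256,218],[522,218],[389,206],[389,231]],72,o).round(1).tolist())
print("b slope",loc([[300,122],[490,77]],46,o).round(1).tolist(), "b ends",loc([[296,60],[493,60]],46,o).round(1).tolist())
print("c rel tcp",loc([[240,472],[536,472],[237,385],[545,315]],tcp[2]-16.7+40,tcp[:2]).round(1).tolist())
print("tcp loc",(tcp[:2]-o)@R)
E
```

```text
cheek [[-42.9, -80.9], [43.3, -80.9], [0.2, -76.5], [0.2, -85.8]]
b slope [[-30.3, -48.2], [34.3, -31.4]] b ends [[-30.9, -25.2], [35.1, -25.2]]
c rel tcp [[-31.4, -11.8], [33.4, -11.8], [-30.9, 11.7], [33.1, 29.3]]
tcp loc [  -1.288422  -113.5719036]
```

Call:
{"name": "servo_tool", "arguments": {"plan": "3 0.15 0 0; 5.1 0.15 0 0; 5.1 0.15 1 0; 5.1 0.15 3 0; 5.1 0.15 5 0; 5.1 0.15 5 0; 5.1 0.15 5 0; 5.1 0.15 5 0"}}

```text
t: 24.7
tcp_pos: [522.2, 197.6, 100.4]
tcp_rot: [0.001, 0.617, 0.787, 0.001]
wrist_force: [0.6, 0.6, -0.2]
finger_gap: 65.8
grip_force: 30.0
```

```bash
cat >> h.py <<'E'
def cad():
    s=sense(); th=np.radians(13.85);R=np.array([[np.cos(th),-np.sin(th)],[np.sin(th),np.cos(th)]])
    print("loc",((s["tcp_pos"][:2]-[505.9,257.55])@R).round(2),"z",s["tcp_pos"][2].round(1),"F",s["wrist_force"].round(1),"M",s["torque"].round(2),"t",s["t"])
E
python3 -c "
from h import *
cad();mv(500,500,60,13.85)"
```

```text
loc [  1.44 -62.06] z 100.4 F [ 0.6  0.6 -0.2] M [-0.06 -0.01  0.03] t 24.7
mv [29.89  5.08  4.04] spin 0.0 cur [522.2 197.6 100.4] yaw 13.9 t 24.7
```

Call:
{"name": "servo_tool", "arguments": {"plan": "-0.07 -0.1 1.5 0; -0.07 -0.1 2.8 0; -0.07 -0.1 3.2 0; -0.07 -0.1 3.2 0; -0.07 -0.1 3.2 0; -0.07 -0.1 3.2 0"}}

```text
t: 25.3
tcp_pos: [521.1, 197.4, 68.3]
tcp_rot: [0.001, 0.616, 0.788, 0.001]
wrist_force: [-0.4, -0.3, -0.9]
finger_gap: 65.7
grip_force: 30.0
```

```bash
python3 -c "
from h import *
cad()"
```

```text
loc [  0.37 -62.08] z 68.3 F [-0.4 -0.3 -0.9] M [-0.07  0.06  0.02] t 25.3
```

Call:
{"name": "servo_tool", "arguments": {"plan": "-0.06 0 0.4 0; -0.06 0 0.8 0; -0.06 0 1.2 0; -0.06 0 1.6 0; -0.06 0 1.8 0; -0.06 0 1.8 0"}}

```text
t: 25.9
tcp_pos: [520.2, 196.6, 48.9]
tcp_rot: [-0.0, 0.616, 0.787, -0.0]
wrist_force: [-1.3, 0.0, -0.1]
finger_gap: 65.7
grip_force: 30.0
```

```bash
python3 -c "
from h import *
cad()"
```

```text
loc [ -0.72 -62.64] z 48.9 F [-1.3  0.  -0.1] M [-0.09  0.05  0.04] t 25.9
```

Call:
{"name": "servo_tool", "arguments": {"plan": "0 0.05 0.6 0; 0 0.05 1.2 0; 0 0.05 1.7 0; 0 0.05 2.1 0; 0 0.05 2.4 0; 0 0.05 2.55 0; 0 0.05 2.55 0; 0 0.05 2.55 0"}}

```text
t: 26.7
tcp_pos: [521.2, 196.8, 24.1]
tcp_rot: [0.0, 0.616, 0.787, 0.0]
wrist_force: [-0.5, 0.1, -0.7]
finger_gap: 65.8
grip_force: 30.0
```

```bash
python3 -c "
from h import *
cad()"
```

```text
loc [  0.3  -62.66] z 24.1 F [-0.5  0.1 -0.7] M [-0.08  0.07  0.  ] t 26.7
```

Call:
{"name": "servo_tool", "arguments": {"plan": "0 0 0.08 0; 0 0 0.15 0; 0 0 0.18 0; 0 0 0.18 0"}}

```text
t: 27.1
tcp_pos: [521.2, 196.8, 22.7]
tcp_rot: [0.0, 0.616, 0.787, 0.0]
wrist_force: [-0.6, -0.0, 4.4]
finger_gap: 65.8
grip_force: 30.0
```

Call:
{"name": "servo_tool", "arguments": {"plan": "0 0 0 0; 0 0 0 0; 0 0 0 0; 0 0 0 0; 0 0 -2 0; 0 0 -6 0; 0 0 -10 0; 0 0 -13 0; 0 0 -13 0; 0 0 -13 0", "gripper": 1}}

```text
t: 28.1
tcp_pos: [521.0, 196.7, 152.3]
tcp_rot: [0.0, 0.616, 0.787, 0.0]
wrist_force: [0.6, 1.0, -0.2]
finger_gap: 94.2
grip_force: 0.0
```

```bash
python3 - <<'E'
from h import *
s,f=wrist("w10"); np.savez("w10.npz",**f); cad()
o=np.array([505.9,257.55]);th=np.radians(13.85);R=np.array([[np.cos(th),-np.sin(th)],[np.sin(th),np.cos(th)]])
# detect dots: dark blobs inside the wedge tops
g=cv2.cvtColor(f["color"],cv2.COLOR_RGB2GRAY); 
bh=cv2.morphologyEx(g,cv2.MORPH_BLACKHAT,np.ones((15,15)))
m=(bh>35).astype(np.uint8); n,lab,st,c=cv2.connectedComponentsWithStats(m)
for i in range(1,n):
    if 10<st[i,4]<150 and max(st[i,2:4])<14:
        L=(ray(f,c[i],46)[0,:2]-o)@R
        if abs(L[0])<44 and abs(L[1])<90: print(c[i].round(0),st[i,2:5],L.round(1))
# bays, wood-top mask statistics by rectified view of plane z=46 in caddy axes
xs,ys=np.meshgrid(np.arange(-40,41,1.),np.arange(80,-81,-1.))
P=np.c_[np.c_[xs.ravel(),ys.ravel()]@R.T+o,np.full(xs.size,46)]
uv=proj(f,P).astype(np.float32)
r=cv2.remap(f["color"],uv[:,0].reshape(xs.shape),uv[:,1].reshape(xs.shape),cv2.INTER_LINEAR)
np.save("rect.npy",r); hs=cv2.cvtColor(r,cv2.COLOR_RGB2HSV)
for y in (70,60,50,30,15,-12,-25,-35,-50,-60,-70): print(y,hs[80-y,::5,0].tolist(),hs[80-y,::5,2].tolist())
E
```

```text
loc [ -0.77 -62.7 ] z 151.2 F [ 0.3  0.1 -0.7] M [-0.08  0.05  0.04] t 28.15
[253.  74.] [10 11 87] [-21.2  52. ]
[303. 109.] [10 11 83] [22.  23.5]
[257. 164.] [13  9 62] [-19.1 -25.4]
[310. 171.] [ 8  4 16] [ 30.  -32.1]
[314. 190.] [ 1 12 12] [ 34.5 -49.7]
[300. 196.] [ 7  7 38] [ 21.5 -56.4]
70 [16, 14, 25, 24, 23, 25, 24, 24, 25, 24, 25, 24, 24, 24, 24, 14, 19] [178, 78, 252, 252, 248, 252, 251, 251, 252, 247, 252, 251, 248, 252, 251, 76, 171]
60 [15, 16, 25, 25, 25, 25, 25, 25, 25, 25, 25, 25, 25, 25, 25, 16, 18] [178, 245, 253, 253, 253, 253, 253, 253, 253, 253, 253, 253, 253, 253, 253, 244, 179]
50 [15, 16, 27, 22, 165, 27, 27, 27, 27, 27, 27, 27, 27, 27, 26, 16, 16] [183, 245, 253, 234, 135, 253, 253, 253, 253, 253, 253, 253, 253, 253, 253, 244, 181]
30 [15, 16, 17, 17, 21, 26, 26, 26, 26, 26, 26, 26, 26, 26, 26, 15, 18] [178, 243, 143, 144, 231, 253, 253, 254, 253, 253, 253, 254, 253, 254, 253, 239, 178]
15 [14, 14, 19, 21, 21, 21, 21, 21, 21, 21, 21, 21, 21, 21, 21, 14, 17] [153, 214, 232, 242, 242, 243, 242, 242, 242, 242, 243, 242, 242, 242, 243, 212, 152]
-12 [14, 16, 2
[... 207 characters left out ...]
23, 14, 17] [160, 220, 241, 247, 82, 152, 211, 186, 207, 221, 249, 249, 249, 249, 250, 214, 154]
-35 [15, 13, 18, 18, 18, 18, 18, 19, 19, 18, 18, 19, 18, 18, 19, 14, 16] [65, 83, 96, 98, 98, 98, 101, 99, 98, 98, 97, 92, 86, 89, 117, 218, 131]
-50 [15, 14, 18, 19, 19, 18, 18, 18, 19, 19, 18, 19, 18, 18, 19, 14, 19] [68, 82, 92, 92, 97, 98, 98, 100, 100, 101, 100, 100, 99, 100, 100, 81, 58]
-60 [13, 14, 18, 18, 18, 18, 19, 18, 19, 18, 18, 18, 18, 18, 19, 14, 14] [70, 80, 102, 103, 103, 104, 102, 103, 102, 103, 104, 103, 75, 97, 103, 210, 66]
-70 [13, 15, 19, 18, 19, 18, 17, 19, 18, 18, 18, 18, 18, 18, 18, 13, 18] [69, 71, 100, 101, 100, 101, 102, 103, 104, 104, 103, 103, 103, 103, 104, 79, 74]
```

```bash
python3 - <<'E'
import numpy as np,cv2
r=np.load("rect.npy"); h=cv2.cvtColor(r,cv2.COLOR_RGB2HSV)
for x in (-25,0,25): 
    print(x,"y80..66",[tuple(h[80-y,x+40].tolist()) for y in range(79,66,-1)])
    print("   a/d seam V",[(y,int(h[80-y,x+40,2])) for y in range(50,22,-1)])
    print("   c/b seam V",[(y,int(h[80-y,x+40,2])) for y in range(-28,-52,-1)])
    print("   c cheek V",[(y,int(h[80-y,x+40,2])) for y in range(-66,-80,-1)])
E
```

```text
-25 y80..66 [(13, 163, 69), (13, 162, 71), (13, 156, 72), (12, 161, 73), (13, 165, 74), (14, 170, 72), (14, 158, 71), (16, 149, 96), (20, 129, 200), (24, 109, 252), (26, 102, 253), (26, 99, 253), (27, 96, 253)]
   a/d seam V [(50, 234), (49, 250), (48, 253), (47, 253), (46, 253), (45, 253), (44, 253), (43, 253), (42, 253), (41, 252), (40, 252), (39, 252), (38, 253), (37, 253), (36, 254), (35, 253), (34, 252), (33, 211), (32, 123), (31, 116), (30, 144), (29, 200), (28, 249), (27, 253), (26, 254), (25, 253), (24, 253), (23, 254)]
   c/b seam V [(-28, 106), (-29, 103), (-30, 101), (-31, 102), (-32, 100), (-33, 100), (-34, 100), (-35, 98), (-36, 97), (-37, 95), (-38, 93), (-39, 93), (-40, 96), (-41, 98), (-42, 99), (-43, 100), (-44, 101), (-45, 100), (-46, 93), (-47, 91), (-48, 92), (-49, 91), (-50, 92), (-51, 96)]
   c cheek V [(-66, 98), (-67, 98), (-68, 100), (-69, 99), (-70, 101), (-71, 101), (-72, 99), (-73, 99), (-74, 97), (-75, 86), (-76, 77), (-77, 76), (-78, 75), (-79, 72)]
0 y80..66 [(13, 160, 67), (13, 166, 69), (13, 165, 71), (13, 168, 70), (13, 164, 73), (13, 166, 72), (14, 
[... 1185 characters left out ...]
113), (43, 206), (42, 251), (41, 253), (40, 253), (39, 253), (38, 253), (37, 252), (36, 252), (35, 253), (34, 253), (33, 253), (32, 253), (31, 253), (30, 254), (29, 253), (28, 247), (27, 222), (26, 166), (25, 117), (24, 117), (23, 122)]
   c/b seam V [(-28, 247), (-29, 246), (-30, 246), (-31, 240), (-32, 180), (-33, 102), (-34, 88), (-35, 89), (-36, 92), (-37, 97), (-38, 100), (-39, 101), (-40, 100), (-41, 98), (-42, 95), (-43, 93), (-44, 93), (-45, 96), (-46, 98), (-47, 99), (-48, 99), (-49, 97), (-50, 100), (-51, 99)]
   c cheek V [(-66, 98), (-67, 100), (-68, 102), (-69, 103), (-70, 103), (-71, 103), (-72, 101), (-73, 100), (-74, 97), (-75, 83), (-76, 76), (-77, 75), (-78, 73), (-79, 72)]
```

All four wedges lie as intended: d is at about y=+55.6, c at about −58.5, their straight edges are parallel to the cheeks, and the heads alternate. The gripper is clear at z=151 mm.

```bash
python3 -c "
from station import *
print(job_done())"
```

```text
the job is handed in; nothing more can be done
None
```

I handed the job in at about 28 s of the 72 s allowed: wedge d is in the +y bay and wedge c in the −y bay, each head to tail with the wedge already there, and by my camera measurements all four are within tolerance, though no verdict came back.

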